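# Close up the candy-jar display along its wooden back wall

### The arm

A 6-joint arm with a two-finger parallel gripper is mounted at the origin on the work surface. World frame = base frame: x ahead of the robot, y to its left, z up, the work surface at z = 0. Lengths are in m, angles in degrees, forces in N, time in s.
With the tool pointing down it reaches from about 0.4 to 0.825 m from the base axis. Payload 7 kg.
Tool frame: the origin (TCP) lies at the very end of the fingers, on their centre line; the grasp point (between the pads) lies hold_point_z behind it (hold_point_z is the distance from the TCP to the grasp point, in m); z points along the fingers, y is the line along which they close (so a half turn about z gives the same grasp; the last joint's range is limited). The gripper opens to 88 mm and grips with 3 to 60 N. Pads are 19 mm wide; open, the fingers measure 130 mm over their backs; the gripper's body (78 mm by 193 mm) begins 47 mm behind the grasp point.
Start: joints at [-59.124, 20.546, 0.682, 0, -70.136, -16.507], TCP at [0.167, -0.654, 0.227] pointing down, gripper open.
Joint ranges: [-176.03, 176.03], [-82.01, 121.73], [-58.28, 71.71], [-173.87, 95.51], [-174.79, -0.11], [-173.66, 173.66]. Speed limits (degrees/s): [136.94, 136.94, 172.46, 180, 180, 180].

### API

Orientations are given as [roll, pitch, yaw] about the fixed x, y, z axes, in that order (R = Rz(yaw) Ry(pitch) Rx(roll)).
In Python, from plant import get_obs, snapshot, close_job, hold_point_z gives the robot as it stands.
- The arm moves only by the tool play_rows, never from a script. Its argument "commands" is a list that holds one entry, the list of rows, each a list of 7 numbers: the shift along the tool's x, y, z in cm, then the turn, a rotation vector about the tool's x, y, z in degrees, then the opening, from 0 (shut) to 1 (fully open). In form: [[[x, y, z, ax, ay, az, fingers], ...]]. A call has 1 to 20 rows; each row is the pose to reach, as a shift and turn from the pose commanded when the call began, along the tool's axes at that moment; what a row does not reach only later rows make up. A row lasts 1/12 s, in which the tool goes at most 41.7 mm and 7.16 degrees, less where a joint would pass 70% of its speed; a pose out of reach is approached as far as the arm can. A call with a gripper value outside its range is refused whole. The fingers move at their own pace and stop on an object; the grip force is fixed at half the most. Time passes only in rows, so rows that repeat a pose let the fingers close. It gives the time, the measured TCP pose, the force, the opening and the grip force at its end, in the units of the state.
- get_obs(): the state, without advancing time (a new reading comes with each control period).
- snapshot(name): name is "side" or "top" or "wrist"; returns a dict with "frame" (384x512x3 uint8, red, green, blue), "camera_matrix" (3x3 intrinsics, pixels), "origin" and "attitude" of the camera in the world. Camera axes: x right, y down, z forward; pixel columns grow to the right and rows downward; lengths in m; the calibration is good to about 2 mm. The wrist camera is an equidistant fisheye: a pixel r from the principal point sees the ray r / f radians off the axis. A picture is of the moment at which its call begins. There is no depth.
- close_job(): hands the job in; it is judged then, once.
The state is a dict: "clock": time; "joint_pos": joint angles; "qvel": joint speeds; "tau": joint torques, N m; "tool_pos": TCP position; "orientation": TCP orientation; "force": force on the tool from outside, world axes, zero at the start; "moment": the same for the moment, N m; "opening": finger opening in m; "gripper_force": force on a finger pad.
Only numpy, scipy, OpenCV 4.12 (cv2) and the standard library are available. Lean on these libraries where they do the work, as an engineer would, in place of code of your own. Each camera call takes 0.05 s, during which the arm holds its last target. There are 200 camera calls.

### The job

On the candy counter a low jar and a tall jar stand against the wooden wall of the jar display, one on each side of its middle divider. Push the low jar along the wall until it rests against the divider, keeping it standing on the counter and close to the wall all the way. Leave the tall jar where it is.

Things in the scene. Friction and masses are not known exactly. Their poses are not given: they have to be found in the camera images.
- low_jar: low round candy jar, clear with mixed candies and a flat aluminium lid, standing upright: 100 mm in diameter (too wide to grasp), 64 mm high, about 0.45 kg. Origin: centre of its underside; z up. It slides on the counter and starts 2 to 6 mm off the wall, 70 to 140 mm from the divider.
- tall_jar: tall round candy jar of the same make: 100 mm in diameter, 150 mm high plus a wooden ball knob (182 mm in all), against the same wall on the other side of the divider; not to be moved. Origin: centre of its underside; z up.
- display: fixed T of light wood, 45 mm high: a straight wall 560 mm long, 15 thick, and a divider 20 mm thick that stands out 70 mm from its middle towards the robot. Origin: counter height, front face of the wall, mid-length (mid-divider). y runs along the wall, x through it away from the robot: the jars stand at negative x, one each side in y. 100 mm in front of the wall is clear but for the jars.
Not all that is in view belongs to the job. Leave any black or yellow look-alike of the low_jar alone.

How it is judged:
By the outcome, as a careful person would: the job done as asked, in the order asked, and still so for the second after the job is handed in, with the robot touching nothing.
It also fails if it takes over 40 s, if anything falls off the work surface, if the arm or the gripper's body presses on something with over 40 N, if the wrist force passes 120 N, or if a joint passes its speed limit or range.

## Working session

There is one attempt and no reset: what is moved stays moved. The work goes in short steps, Python scripts to look and compute and a tool call to move; the robot and the scene stay as the last step left them, time stands still between calls to the robot, and variables do not carry over. Pictures are saved under pics/ and viewed, at most 10 in all, crops included, and the job is handed in when it is done.

Besides the shell and the picture viewer there is one more tool, called after "Request:" as a command line: name --argument value ..., lists and objects as JSON in quotes. play_rows: Moves the arm, as the interface text tells. Its arguments: {"type":"object","properties":{"commands":{"type":"array","items":{"type":"array","items":{"type":"array","items":{"type":"number"}}}}},"required":["commands"]}

```bash
mkdir -p pics; cat > h.py <<'E'
import numpy as np, cv2
from plant import get_obs, snapshot, close_job, hold_point_z
from scipy.spatial.transform import Rotation as R
def att(s):
    a=np.array(s["attitude"],float)
    if a.shape==(3,3): return a
    return R.from_euler('xyz',a,degrees=True).as_matrix() if a.size==3 else None
def onplane(s,u,v,z):
    K=np.array(s["camera_matrix"]); d=att(s)@np.linalg.inv(K)@np.array([u,v,1.]); o=np.array(s["origin"])
    return (o+d*(z-o[2])/d[2]).round(4)
E
python3 - <<'E'
from h import *
print(get_obs(),hold_point_z)
ims=[]
for n in("top","side"):
    s=snapshot(n); cv2.imwrite(f"pics/{n}0.png",s["frame"][:,:,::-1]); print(n,s["camera_matrix"],s["origin"],s["attitude"])
E
```

```text
{'clock': 0.0, 'joint_pos': array([-5.91235283e+01,  2.05914594e+01,  6.33675150e-01, -1.98674588e-02,
       -7.01362696e+01, -1.65068806e+01]), 'qvel': array([-0.04590575, -0.06129188, -0.01835065, -0.07186945, -0.01197256,
       -0.02540473]), 'tau': array([ 1.90600549e-03, -5.82723534e+01,  2.93068510e+01,  6.99744433e+00,
        7.15629256e-03, -2.54959814e-04]), 'tool_pos': array([ 0.16736722, -0.65341234,  0.22562247]), 'orientation': array([ 1.79904516e+02, -8.81920225e-03, -1.65637168e+02]), 'force': array([0.14175026, 0.72094393, 0.13175892]), 'moment': array([-0.02912529,  0.02144625,  0.03801706]), 'gripper_force': 0.0, 'opening': 0.08767329678984555} 0.0188
top [[352.68369803   0.         252.75080459]
 [  0.         352.68369803 184.93850908]
 [  0.           0.           1.        ]] [0.40860181 0.07727489 0.76665713] [-170.40631472   -0.96959104  -91.05301985]
side [[458.96236285   0.         252.40955324]
 [  0.         458.96236285 191.72107948]
 [  0.           0.           1.        ]] [0.4963095  1.01252613 0.59999781] [-121.58822413    0.64583749 -179.90576916]
```

View pics/top0.png

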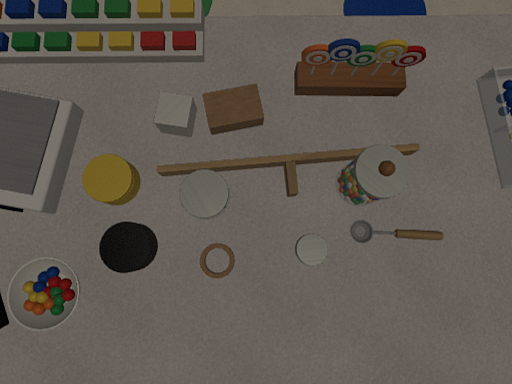

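View pics/side0.png

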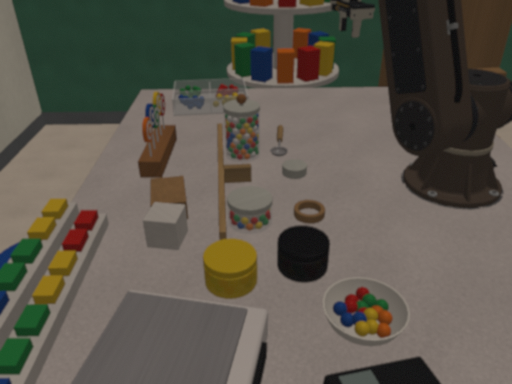

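The top view shows the low jar's lid at about (205,193), the divider at (291,178) and the wall from (160,170) to (418,149). The tall jar is at (380,175) and the yellow and black jars stand to the left. The side view agrees. Next I'll measure with masks.

```bash
python3 - <<'E'
from h import *
s=snapshot("top"); f=s["frame"]; hsv=cv2.cvtColor(f,cv2.COLOR_RGB2HSV)
print("hsv wall",hsv[166,180],hsv[162,240],hsv[180,291],"lid",hsv[193,205],"counter",hsv[210,270])
m=((hsv[...,1]>60)&(hsv[...,0]>8)&(hsv[...,0]<28)).astype(np.uint8)
# front (lower) edge of wall per column: print mask runs
for c in (165,175,185,230,240,250,260,270,280,291,300,310,320,330,400,410):
    r=np.where(m[135:200,c])[0]+135; print(c,r.min() if r.size else None,r.max() if r.size else None,f[r.min():r.max()+3,c].sum(1) if r.size else '')
for r in (170,175,180,185,190): 
    c=np.where(m[r,270:320])[0]+270; print("row",r,c.min() if c.size else 0,c.max() if c.size else 0,f[r,282:302].sum(1))
big=cv2.resize(f[130:230,150:430],None,fx=2.8,fy=2.8,interpolation=cv2.INTER_CUBIC)
g=cv2.cvtColor(f,cv2.COLOR_RGB2GRAY)
# lid: bright neutral
m2=((hsv[...,1]<40)&(hsv[...,2]>int(hsv[193,205,2])-25)).astype(np.uint8); 
print(g[193,170:240]); print(g[160:225,205])
cv2.imwrite("pics/crop1.png",big[:,:,::-1])
E
```

```text
hsv wall [ 17 115  93] [ 17 115  95] [ 16 112  84] lid [ 25  26 106] counter [ 15  35 103]
165 165 175 [221 214 216 222 231 236 204 162 152 150 126 242 317]
175 164 174 [210 201 218 224 222 227 218 175 147 150 132 260 318]
185 163 173 [247 202 215 215 221 233 226 182 145 153 138 247 303]
230 159 170 [268 213 223 219 232 226 219 166 142 149 131 216 295 301]
240 159 169 [213 223 218 223 230 238 176 137 147 140 216 284 293]
250 158 168 [224 218 219 225 236 234 179 137 143 140 183 265 307]
260 157 167 [207 220 221 230 228 237 191 131 134 123 178 272 305]
270 156 166 [236 214 220 221 227 230 203 147 134 135 157 250 301]
280 155 165 [224 210 214 227 230 234 205 162 134 135 149 247 302]
291 154 195 [256 217 215 215 231 222 188 172 178 185 184 183 192 181 191 192 184 193
 194 198 190 198 199 189 196 202 198 198 193 196 196 189 203 195 203 196
 194 208 203 196 149 125 222 288]
300 153 163 [256 220 222 228 208 203 209 183 134 134 126 240 294]
310 153 163 [223 223 204 207 207 215 163 132 145 130 220 294 302]
320 152 162 [208 208 208 222 205 208 173 133 143 139 182 273 304]
330 151 161 [209 214 
[... 505 characters left out ...]
1 201 189 197 198 195 199 198 217 292 300
 285 293]
row 190 287 297 [309 301 308 325 174 107 103 181 203 194 199 191 197 200 197 189 302 308
 309 306]
[ 99 101 100 102 101 102 101 104 102  93  99 101  96  96  98 103 102 100
 100  98 102 100  99  98 100  96  98 100 103 100 101 103 101 101 103 104
 103 101 102 102 104 103 103 103 104 103 102 104 102 104 104 102 105 102
 105 104 105 106  75  90 101 102  94  97  97  97 100  97  99  99]
[104  91  78  78  73  74  77  81  56  78  99  99  97  98  98  98 100 100
  97  98  96 100 100 104 101 100 101  98 101  98 100 101 103 104 103 103
 104 105 103 106 105 105 106 103 105 104 105 104 102 103 103 104 103 104
 105 107 107  85  85  98 100 106 102  98 100]
```

View pics/crop1.png

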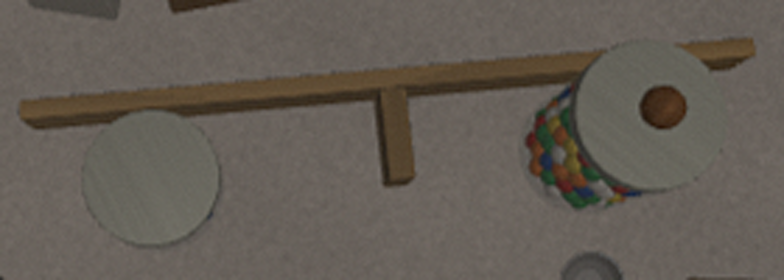

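```bash
cat > geo.py <<'E'
from h import *
def wall(s):
    P=np.array([onplane(s,u,v,.045) for u,v in((165,171.6),(185,170),(230,165.5),(240,164.8),(260,163.2),(280,161.6),(310,158.7),(320,158),(330,157.2),(410,150))])
    B=np.array([onplane(s,u,v,0) for u,v in((165,175.2),(230,170),(240,169),(260,167),(310,162.8),(410,154))])
    return P,B
if __name__=="__main__":
    s=snapshot("top"); P,B=wall(s)
    for q in(P,B):
        p=np.polyfit(q[:,1],q[:,0],1); print("wall x=",p,"ang",np.degrees(np.arctan(p[0])),"res",(q[:,0]-np.polyval(p,q[:,1])).round(4))
    p=np.polyfit(P[:,1],P[:,0],1); t=np.arctan(p[0]); Y=np.array([-(-np.sin(t)),np.cos(t)]); X=np.array([np.cos(t),-np.sin(t)])
    # divider top-face edges: left edge & right edge, end
    L=[onplane(s,u,v,.045) for u,v in((286.7,170),(287.1,175),(287.7,180),(288.1,185),(288.6,190))]
    Rr=[onplane(s,u,v,.045) for u,v in((295.7,170),(296,175),(296.4,180),(297,185),(297.5,190))]
    for n,q in(("L",L),("R",Rr)): print(n,[(round(a[:2]@X-P[4,:2]@X,4),round(a[:2]@Y,4)) for a in q])
    c=onplane(s,203.7,193.5,.064); print("jar",c, "wallframe",c[:2]@X-P[4,:2]@X,c[:2]@Y, "X",X,"Y",Y,"P4",P[4])
    for u,v in((179.3,193.5),(228.4,193.5),(203.7,169.3),(203.7,218)): print(onplane(s,u,v,.064))
    for u,v in((160,171),(418.5,149.5)): a=onplane(s,u,v,.045); print("end",a,a[:2]@Y)
E
python3 geo.py
```

```text
wall x= [-0.0753906   0.57988096] ang -4.311407079785476 res [-0.0001 -0.0004  0.0007  0.0003  0.     -0.0003  0.0003 -0.0001 -0.0003
  0.    ]
wall x= [-0.07428085  0.58120608] ang -4.248177634253361 res [ 0.0004 -0.0006 -0.0003  0.0003 -0.0001  0.0001]
L [(np.float64(-0.0195), np.float64(-0.051)), (np.float64(-0.0302), np.float64(-0.0506)), (np.float64(-0.0409), np.float64(-0.0507)), (np.float64(-0.0515), np.float64(-0.0504)), (np.float64(-0.062), np.float64(-0.0503))]
R [(np.float64(-0.0213), np.float64(-0.0698)), (np.float64(-0.0319), np.float64(-0.0693)), (np.float64(-0.0425), np.float64(-0.0689)), (np.float64(-0.0532), np.float64(-0.0689)), (np.float64(-0.0637), np.float64(-0.0687))]
jar [0.5112 0.162  0.064 ] wallframe -0.05635507624394853 0.12311095687904408 X [0.99717019 0.07517726] Y [-0.07517726  0.99717019] P4 [0.5764 0.0468 0.045 ]
[0.512  0.2108 0.064 ]
[0.5105 0.1125 0.064 ]
[0.5609 0.1622 0.064 ]
[0.4621 0.1618 0.064 ]
end [0.5627 0.2552 0.045 ] 0.2121755895443754
end [ 0.6014 -0.2914  0.045 ] -0.3357869940216402
```

```bash
cat >> h.py <<'E'
X=np.array([.99717,.07518]);Y=np.array([-.07518,.99717]);W0=.57829
def wp(a,o,z): return np.r_[a*Y+(W0+o)*X,z]
def rel(p0,e0,p,e):
    r0=R.from_euler('xyz',e0,degrees=True); r=R.from_euler('xyz',e,degrees=True)
    return np.r_[r0.inv().apply(np.array(p)-p0)*100,(r0.inv()*r).as_rotvec(degrees=True)].round(2)
E
python3 - <<'E'
from h import *
p0=[.167,-.654,.227];e0=[180,0,-165.63]
for p,y in(([.25,-.55,.27],-145),([.42,-.33,.27],-122),([.5,-.05,.27],-100),(wp(.1975,-.055,.2),-85.69)): print(np.round(p,4),rel(p0,e0,p,[180,0,y]))
E
```

```text
[ 0.25 -0.55  0.27] [-10.62   8.01  -4.3    0.     0.   -20.63]
[ 0.42 -0.33  0.27] [-32.55  25.11  -4.3    0.     0.   -43.63]
[ 0.5  -0.05  0.27] [-47.25  50.25  -4.3    0.     0.   -65.63]
[0.507  0.2363 0.2   ] [-55.03  77.81   2.7    0.     0.   -79.94]
```

Request:
play_rows --commands '[[[-10.6,8,-4.3,0,0,-20.6,0.5],[-10.6,8,-4.3,0,0,-20.6,0.5],[-10.6,8,-4.3,0,0,-20.6,0.5],[-10.6,8,-4.3,0,0,-20.6,0.5],[-32.5,25.1,-4.3,0,0,-43.6,0.5],[-32.5,25.1,-4.3,0,0,-43.6,0.5],[-32.5,25.1,-4.3,0,0,-43.6,0.5],[-32.5,25.1,-4.3,0,0,-43.6,0.5],[-32.5,25.1,-4.3,0,0,-43.6,0.5],[-32.5,25.1,-4.3,0,0,-43.6,0.5],[-32.5,25.1,-4.3,0,0,-43.6,0.5],[-47.2,50.2,-4.3,0,0,-65.6,0.5],[-47.2,50.2,-4.3,0,0,-65.6,0.5],[-47.2,50.2,-4.3,0,0,-65.6,0.5],[-47.2,50.2,-4.3,0,0,-65.6,0.5],[-47.2,50.2,-4.3,0,0,-65.6,0.5],[-47.2,50.2,-4.3,0,0,-65.6,0.5],[-47.2,50.2,-4.3,0,0,-65.6,0.5],[-47.2,50.2,-4.3,0,0,-65.6,0.5],[-47.2,50.2,-4.3,0,0,-65.6,0.5]]]'

```text
clock: 1.87
tool_pos: [0.5005, -0.0484, 0.2693]
orientation: [180.0, -0.0, -99.8]
force: [-0.2, 0.1, -0.1]
opening: 0.0441
gripper_force: 0.0
```

```bash
python3 - <<'E'
from h import *
o=get_obs();p0=o['tool_pos'];e0=o['orientation'];print(o['clock'],p0,e0,o['opening'])
for p in(wp(.1975,-.055,.2),wp(.1975,-.055,.1)): print(rel(p0,e0,p,[180,0,-85.69]))
E
```

```text
1.8667 [ 0.50048772 -0.04840564  0.26929738] [ 1.79971977e+02 -5.95168031e-03 -9.98404784e+01] 0.04409226945505558
[-28.16   4.22   6.93   0.03  -0.   -14.15]
[-28.16   4.22  16.93   0.03  -0.   -14.15]
```

Request:
play_rows --commands '[[[-28.2,4.2,0,0,0,-14.2,0.5],[-28.2,4.2,0,0,0,-14.2,0.5],[-28.2,4.2,0,0,0,-14.2,0.5],[-28.2,4.2,0,0,0,-14.2,0.5],[-28.2,4.2,0,0,0,-14.2,0.5],[-28.2,4.2,0,0,0,-14.2,0.5],[-28.2,4.2,0,0,0,-14.2,0.5],[-28.2,4.2,0,0,0,-14.2,0.5],[-28.2,4.2,4,0,0,-14.2,0.5],[-28.2,4.2,8,0,0,-14.2,0.5],[-28.2,4.2,12,0,0,-14.2,0.5],[-28.2,4.2,15,0,0,-14.2,0.5],[-28.2,4.2,15,0,0,-14.2,0.5],[-28.2,4.2,15,0,0,-14.2,0.5]]]'

```text
clock: 3.03
tool_pos: [0.5078, 0.2329, 0.1189]
orientation: [179.9, -0.2, -85.9]
force: [-0.3, 0.2, 1.1]
opening: 0.0436
gripper_force: 0.0
```

```bash
python3 - <<'E'
from h import *
o=get_obs();p0=o['tool_pos'];e0=o['orientation'];print(o['clock'],p0,e0)
print(rel(p0,e0,wp(.1975,-.055,.02),[180,0,-85.69]))
ims=[snapshot(n)["frame"] for n in("top","side")]
cv2.imwrite("pics/both1.png",np.vstack([ims[0][80:300],ims[1][80:350]])[:,:,::-1])
E
```

```text
3.0333 [0.50780474 0.23285121 0.11886051] [ 1.79857377e+02 -1.54997717e-01 -8.59046879e+01]
[-0.37  0.04  9.89  0.14 -0.15 -0.21]
```

View pics/both1.png

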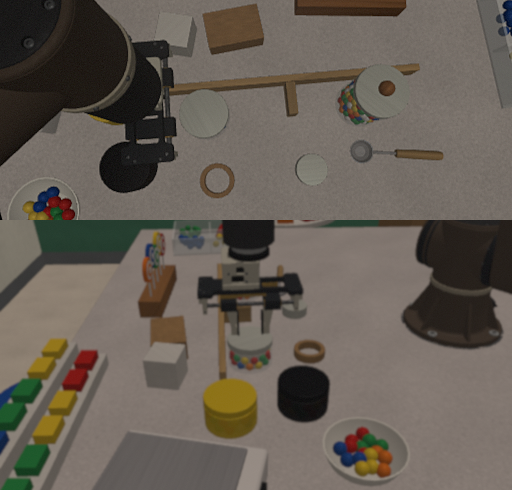

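The gripper is behind the low jar (lid at 204,193) and lined up with it, and it clears the cube and the yellow and black jars. Now I'll lower it.

Request:
play_rows --commands '[[[-0.2,0,3,0,0,-0.2,0.5],[-0.2,0,6,0,0,-0.2,0.5],[-0.2,0,8,0,0,-0.2,0.5],[-0.2,0,9.5,0,0,-0.2,0.5],[-0.2,0,9.9,0,0,-0.2,0.5],[-0.2,0,9.9,0,0,-0.2,0.5],[-0.2,0,9.9,0,0,-0.2,0.5],[-0.2,0,9.9,0,0,-0.2,0.5]]]'

```text
clock: 3.8
tool_pos: [0.509, 0.2375, 0.0226]
orientation: [-179.8, 0.1, -85.6]
force: [0.5, 0.4, 0.9]
opening: 0.0434
gripper_force: 0.0
```

```bash
python3 - <<'E'
from h import *
o=get_obs();p0=o['tool_pos'];e0=o['orientation'];print(o['clock'],p0,e0,p0[:2]@Y,p0[:2]@X-W0)
for a,of in((.1775,-.055),(.06,-.0535),(.0539,-.0535)):print(rel(p0,e0,wp(a,of,.02),[180,0,-85.69]))
E
```

```text
3.8 [0.50896852 0.23750223 0.02257474] [-1.79845954e+02  1.11273917e-01 -8.56203813e+01] 0.19856584406416244 -0.052906439578172426
[ 2.11  0.21  0.25 -0.15  0.11  0.07]
[13.86  0.08  0.23 -0.15  0.11  0.07]
[14.47  0.08  0.23 -0.15  0.11  0.07]
```

Request:
play_rows --commands '[[[0.5,0.1,0.1,0,0,0,0.5],[1,0.2,0.1,0,0,0,0.5],[1.4,0.2,0.1,0,0,0,0.5],[1.7,0.2,0.1,0,0,0,0.5],[2,0.2,0.1,0,0,0,0.5],[2.3,0.2,0.1,0,0,0,0.5],[2.6,0.2,0.1,0,0,0,0.5],[3,0.2,0.1,0,0,0,0.5],[3.5,0.2,0.1,0,0,0,0.5],[4,0.2,0.1,0,0,0,0.5],[4.5,0.2,0.1,0,0,0,0.5],[5,0.2,0.1,0,0,0,0.5],[5.5,0.1,0.1,0,0,0,0.5],[6,0.1,0.1,0,0,0,0.5],[6.5,0.1,0.1,0,0,0,0.5],[7,0.1,0.1,0,0,0,0.5],[7.5,0.1,0.1,0,0,0,0.5],[8,0.1,0.1,0,0,0,0.5],[8,0.1,0.1,0,0,0,0.5],[8,0.1,0.1,0,0,0,0.5]]]'

```text
clock: 5.47
tool_pos: [0.5126, 0.1557, 0.0194]
orientation: [180.0, -0.0, -85.7]
force: [0.5, 0.7, -0.3]
opening: 0.0439
gripper_force: 0.3
```

```bash
python3 - <<'E'
from h import *
o=get_obs();p0=o['tool_pos'];e0=o['orientation'];print(o['clock'],p0,e0,p0[:2]@Y,p0[:2]@X-W0,o['force'],o['moment'])
for a,of in((.06,-.0535),(.0539,-.0535)):print(rel(p0,e0,wp(a,of,.02),[180,0,-85.69]))
ims=[snapshot(n)["frame"] for n in("top","side")]
cv2.imwrite("pics/both2.png",np.vstack([cv2.resize(ims[0][125:225,150:430],(784,280)),cv2.resize(ims[1][130:250,150:430],(700,300))[:,:,:].copy() if 0 else cv2.resize(ims[1][130:245,130:450],(784,282))])[:,:,::-1])
E
```

```text
5.4667 [0.5125793  0.1557121  0.01943022] [ 1.79950964e+02 -4.95462975e-02 -8.56714540e+01] 0.1167357186534839 -0.05545486558807322 [ 0.53152874  0.71801874 -0.33926658] [ 0.14736921 -0.16529801  0.0294536 ]
[ 5.67 -0.19 -0.05  0.05 -0.05  0.02]
[ 6.28 -0.19 -0.05  0.05 -0.05  0.02]
```

View pics/both2.png

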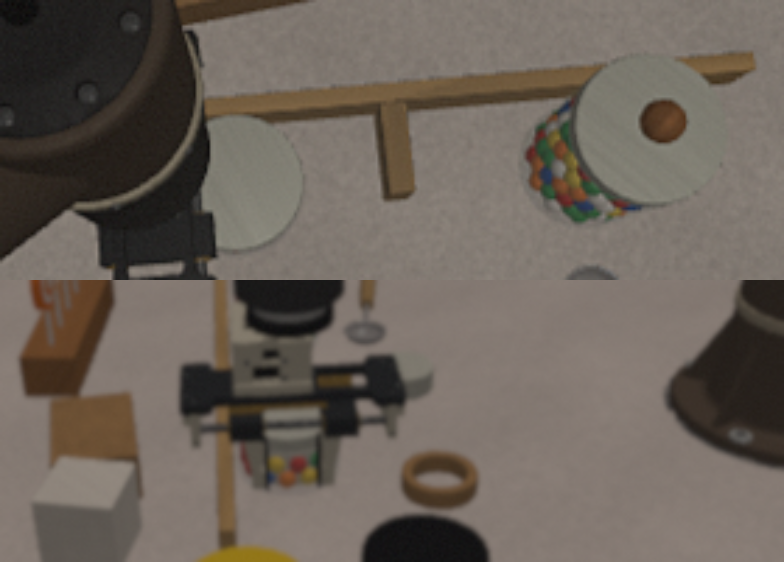

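The jar sits in the finger cradle, upright and next to the wall. Its lid's right edge has moved from column 228 to 258, with about 62 mm left to the divider.

Request:
play_rows --commands '[[[0.4,0,0,0,0,0,0.5],[0.9,-0.1,0,0,0,0,0.5],[1.4,-0.1,0,0,0,0,0.5],[1.9,-0.1,0,0,0,0,0.5],[2.4,-0.15,0,0,0,0,0.5],[2.9,-0.15,0,0,0,0,0.5],[3.4,-0.2,0,0,0,0,0.5],[3.9,-0.2,0,0,0,0,0.5],[4.3,-0.2,0,0,0,0,0.5],[4.7,-0.2,0,0,0,0,0.5],[5.1,-0.2,0,0,0,0,0.5],[5.4,-0.2,0,0,0,0,0.5],[5.7,-0.2,0,0,0,0,0.5],[5.8,-0.2,0,0,0,0,0.5],[5.8,-0.2,0,0,0,0,0.5]]]'

```text
clock: 6.82
tool_pos: [0.5193, 0.0987, 0.0196]
orientation: [180.0, -0.0, -85.6]
force: [-1.0, 0.6, -0.8]
opening: 0.0437
gripper_force: 0.3
```

Request:
play_rows --commands '[[[0.1,0,0,0,0,0,0.5],[0.2,0,0,0,0,0,0.5],[0.2,0,0,0,0,0,0.5]]]'

```text
clock: 7.07
tool_pos: [0.5195, 0.0971, 0.0196]
orientation: [-180.0, 0.0, -85.6]
force: [-0.1, 1.9, -0.5]
opening: 0.0438
gripper_force: 1.1
```

Request:
play_rows --commands '[[[0.1,0,0,0,0,0,0.5],[0.2,0,0,0,0,0,0.5],[0.2,0,0,0,0,0,0.5]]]'

```text
clock: 7.32
tool_pos: [0.5197, 0.0951, 0.0196]
orientation: [-180.0, 0.0, -85.6]
force: [-0.7, 3.6, -0.6]
opening: 0.0437
gripper_force: 1.3
```

Request:
play_rows --commands '[[[0.1,0,0,0,0,0,0.5],[0.1,0,0,0,0,0,0.5]]]'

```text
clock: 7.48
tool_pos: [0.5198, 0.094, 0.0196]
orientation: [-180.0, 0.0, -85.6]
force: [-0.8, 3.3, -0.7]
opening: 0.0439
gripper_force: 1.3
```

Request:
play_rows --commands '[[[0.1,0,0,0,0,0,0.5],[0.1,0,0,0,0,0,0.5]]]'

```text
clock: 7.65
tool_pos: [0.5198, 0.093, 0.0196]
orientation: [-180.0, 0.0, -85.6]
force: [0.1, 3.3, -0.7]
opening: 0.0439
gripper_force: 1.3
```

```bash
python3 - <<'E'
from h import *
f=snapshot("top")["frame"]
cv2.imwrite("pics/c3.png",cv2.resize(f[140:225,200:320],None,fx=6,fy=6,interpolation=cv2.INTER_CUBIC)[:,:,::-1])
E
```

```text
(no output)
```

View pics/c3.png

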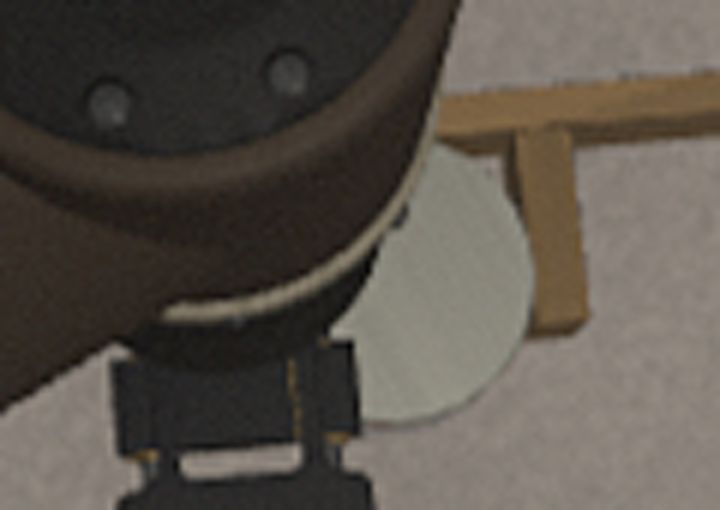

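The lid's right edge at about (289,185) is at the divider or within a few mm of it. I'll keep going in 1 mm steps until the force rises.

Request:
play_rows --commands '[[[0.1,0,0,0,0,0,0.5],[0.1,0,0,0,0,0,0.5]]]'

```text
clock: 7.87
tool_pos: [0.5202, 0.0929, 0.0197]
orientation: [-179.9, 0.1, -85.6]
force: [-1.1, 8.0, -1.1]
opening: 0.044
gripper_force: 3.3
```

Request:
play_rows --commands '[[[0.1,0,0,0,0,0,0.5],[0.1,0,0,0,0,0,0.5]]]'

```text
clock: 8.03
tool_pos: [0.5205, 0.0927, 0.0198]
orientation: [-179.9, 0.1, -85.7]
force: [-2.4, 12.8, -1.3]
opening: 0.0442
gripper_force: 5.8
```

Request:
play_rows --commands '[[[0.1,0,0,0,0,0,0.5],[0.1,0,0,0,0,0,0.5]]]'

```text
clock: 8.2
tool_pos: [0.5208, 0.0926, 0.0199]
orientation: [-179.8, 0.2, -85.7]
force: [-3.7, 16.4, -0.5]
opening: 0.0437
gripper_force: 8.4
```

The tool has stopped and the force is climbing, so the jar is seated against the divider. I'll back straight off and then raise the arm.

Request:
play_rows --commands '[[[-0.1,0,0,0,0,0,0.5],[-0.2,0,0,0,0,0,0.5],[-0.4,0,0,0,0,0,0.5],[-0.8,0,0,0,0,0,0.5],[-1.5,0,0,0,0,0,0.5],[-3,0,0,0,0,0,0.5],[-5,0,0,0,0,0,0.5],[-7,0,0,0,0,0,0.5],[-8,0,0,0,0,0,0.5],[-8,0,0,0,0,0,0.5],[-8,0,-3,0,0,0,0.5],[-8,0,-6,0,0,0,0.5],[-8,0,-10,0,0,0,0.5],[-11,0,-14,0,0,0,0.5],[-15,0,-18,0,0,0,0.5],[-17,0,-20,0,0,0,0.5],[-17,0,-20,0,0,0,0.5],[-17,0,-20,0,0,0,0.5]]]'

```text
clock: 9.7
tool_pos: [0.5079, 0.2616, 0.2224]
orientation: [-179.8, 0.2, -85.5]
force: [1.3, -0.6, -0.8]
opening: 0.0439
gripper_force: 0.0
```

```bash
python3 - <<'E'
from h import *
f=snapshot("top")["frame"]; g=snapshot("side")["frame"]
cv2.imwrite("pics/c4.png",np.vstack([cv2.resize(f[140:225,180:420],(800,283),interpolation=cv2.INTER_CUBIC),cv2.resize(g[80:260,130:450],(533,300))[:, :].repeat(1,0) if 0 else cv2.copyMakeBorder(cv2.resize(g[80:260,130:450],(533,300)),0,0,0,267,cv2.BORDER_CONSTANT)])[:,:,::-1])
E
```

```text
(no output)
```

View pics/c4.png

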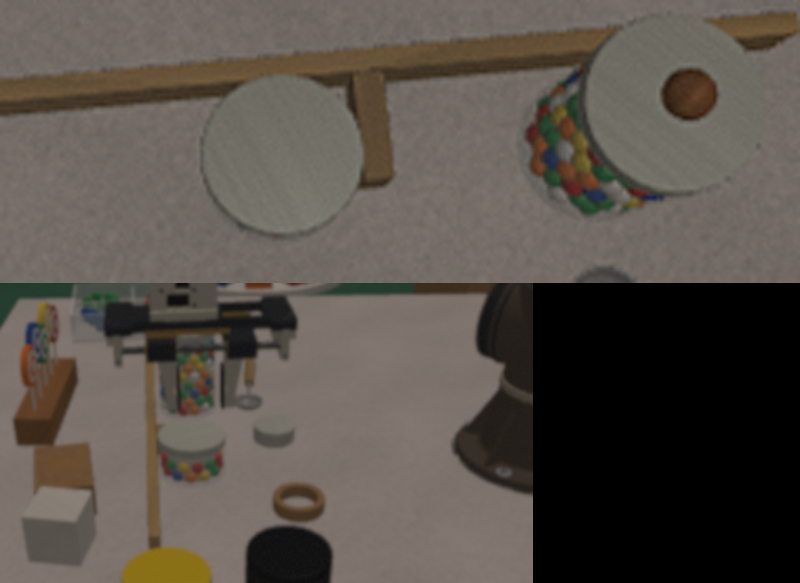

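```bash
python3 - <<'E'
from h import *
s=snapshot("top")
for u,v in((264.3,186.1),(288.6,186)):
    c=onplane(s,u,v,.064)[:2]; print(c@Y+.0505,c@X-W0)
E
```

```text
0.05086269100000001 -0.05237437
0.0018470350000000038 -0.05667152799999986
```

```bash
python3 -c "
from plant import close_job
print(close_job())"
```

```text
the job is handed in; nothing more can be done
None
```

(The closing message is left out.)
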